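Refit the control knob of the lunch warmer and hold it pressed

ROBOT

A 6-joint arm with a two-finger parallel gripper is mounted at the origin on the work surface. World frame = base frame: x ahead of the robot, y to its left, z up, the work surface at z = 0. Lengths are in m, angles in rad, forces in N, time in s.
With the tool pointing down it reaches from about 0.25 to 0.725 m from the base axis. Payload 4 kg.
Tool frame: the origin (TCP) lies at the very end of the fingers, on their centre line; the grasp point (between the pads) lies 19 mm behind it; z points along the fingers, y is the line along which they close (so a half turn about z gives the same grasp; the last joint's range is limited). The gripper opens to 85 mm and grips with 20 to 120 N. Pads are 22 mm wide; open, the fingers measure 114 mm over their backs; the gripper's body (76 mm by 85 mm) begins 54 mm behind the grasp point. The pads swing forward as they close: fully open they stand 13 mm farther back than shut.
Start: joints at [-1.347, 0.241, 0.005, 1.335, 0, 1.571], TCP at [0.111, -0.488, 0.231] pointing down, gripper open.
Joint ranges: [-2.72, 2.72], [-1.05, 1.87], [-1.09, 1.28], [-1.99, 2.15], [-1.42, 1.44], [-3.14, 3.14]. Speed limits (rad/s): [2.79, 2.79, 3.14, 3.14, 3.14, 3.14].

INTERFACE

Orientations are given as a unit quaternion [x, y, z, w].
In Python, from workcell import bot, vision, workorder, boxes_of gives the robot as it stands.
- The arm moves only by the tool send_rows, never from a script. Its argument "motion" is text: rows parted by semicolons, each of 5 numbers parted by spaces: the closure, from -1 (fully open) to 1 (shut), so that 0 is half open, then the shift along the tool's x, y, z in cm, then the turn about the tool's z in rad. In form: claw x y z twist; .... A call has 1 to 5 rows; each row is the pose to reach, as a shift and turn from the pose commanded when the call began, along the tool's axes at that moment; what a row does not reach only later rows make up. A row lasts 1/10 s, in which the tool goes at most 50 mm and 8.59 degrees, less where a joint would pass 70% of its speed; a pose out of reach is approached as far as the arm can. A call with a gripper value outside its range is refused whole. The fingers move at their own pace and stop on an object; the grip force is fixed at half the most. Time passes only in rows, so rows that repeat a pose let the fingers close. It gives the time, the measured TCP pose, the force, the opening and the grip force at its end, in the units of the state.
- bot.get_obs(): the state, without advancing time (a new reading comes with each control period).
- vision.camera(name): name is "scene" or "top" or "wrist"; returns the picture (480x640x3 uint8, red, green, blue); there is no depth.
- vision.camera_model(name): a dict with "fov_y" (degrees; the focal length in pixels is half the picture's height over the tangent of half this angle, whatever the lens; pixels are square), "cx", "cy" (the principal point, pixels), "k1" (the pictures are not rectified: a ray, as slopes to the right and down, at radius r is drawn at 1 + k1 r^2 times it, then the intrinsics apply), "world_from_camera" (4x4, takes a point from camera to world coordinates); the wrist camera has in their place "hand_eye" (4x4, takes a point from camera to tool coordinates, whose origin is the TCP and whose axes are the flange's). Camera axes: x right, y down, z forward; pixel columns grow to the right and rows downward; lengths in m; the calibration is good to about 2 mm. A picture is of the moment at which its call begins: read the wrist's pose just before it. camera_model takes no time and is no camera call.
- workorder.job_done(): hands the job in; it is judged then, once.
Trained networks look in the newest picture that a camera, given by its name, has taken for a name from the list of things; names that differ only in an ending like _2 or _b are one class to them, and where a whole thing is asked for, a point or a joint stands for the part that bears it (a point fixed in the world has none). Each returns a list of dicts, best first, with "conf" (0 to 1); they miss things now and then, are a little off and sometimes report something else, mostly with a low value. They report only what shows in the picture. A call takes as long as a camera call. They do not tell look-alikes from the thing itself.
- boxes_of(camera, target): "rect" ([centre column, centre row, width, height] in pixels, round what is visible of it).
The state is a dict: "clock": time; "joint_pos": joint angles; "joint_vel": joint speeds; "tau": joint torques, N m; "eef_pos": TCP position; "tool_rot": TCP orientation; "ft_force": force on the tool from outside, world axes, zero at the start; "ft_torque": the same for the moment, N m; "grip_width": finger opening in m; "grasp_force": force on a finger pad.
Only numpy, scipy, OpenCV 4.12 (cv2) and the standard library are available. Lean on these libraries where they do the work, as an engineer would, in place of code of your own. Each camera call takes 0.05 s, during which the arm holds its last target. There are 200 camera calls.

TASK

The carry handle of the lunch warmer lies forward over its control spindle: swing it up and right over to the back until it snaps fully into its end detent. Then pick up the loose knob, turn it so that its D-shaped bore matches the D-shaped spindle, push it fully home on the spindle, and press knob and spindle down to the bottom of the spring travel. Finish while still holding the knob pressed in like that, do not let go, and leave the other things on the counter where they are.

Things in the scene. Friction and masses are not known exactly. Their poses are not given: they have to be found in the camera images.
- bail (a joint): angle q of the warmer's carry handle (rad). 0 = lowest, sloping forward 0.75 rad above level; grows as it swings up over the top (upright 0.82) and to the back. A hidden spring detent pushes it back (up to about 3 N at the bar, most from 0.7 to 1.3) as far as its dead point at about 1.5, then snaps it on to its end stop at 1.75, where it stays seated. Let go before the dead point, it falls back forward.
- bail_bar (a point): middle of the handle's cross-bar: a round level steel bar 12 mm thick, 256 mm long, parallel to the hinge axis and 95 mm from it. It can be pinched from above, fingers closing across it, and carried along its arc; the bar can turn between the fingers.
- bail_pivot (a point): point on the handle's hinge axis, midway between its two arms (133 mm either side, outside the casing); fixed to the warmer, 60 mm above the counter. z up, y along the hinge axis, x to the back of the warmer (the spindle is at the front, -x). The bar is at (-95 cos(0.75+q), 0, 95 sin(0.75+q)) mm from here, q being bail.
- warmer: the lunch warmer: a fixed white box 220 mm (x) by 240 mm (y), flat top 75 mm above the counter, a round steel warming plate at the back of the top, the spindle at the front (-x) and to the right of the middle (-y). Origin at the centre of its underside; place and yaw vary.
- spindle_seat (a point): centre of the top of the steel collar (26 mm across) round the foot of the upright D-shaped shaft; the knob is home when its underside rests here. 10 mm above the warmer's top at rest, and moves down with the spindle. z up; x points to the flat of the shaft, as does a steel tongue 7 mm wide reaching 36 mm out from the axis. Its direction varies; the spindle turns only stiffly (0.25 N m).
- spindle_tip (a point): centre of the top of the same steel shaft, 16 mm above the collar; axes as spindle_seat. The shaft is 16 mm in diameter with a flat 4.5 mm from its axis on the x side; its top 3 mm are thinned by 1.3 mm all round as a lead-in.
- spindle (a joint): how far the spindle is pressed down (m): 0 at rest, 0.006 at the bottom. Spring: 5 N to start moving, 8.4 N at the bottom.
- knob_center (a point): centre of the loose grey plastic knob (about 60 g), on the axis of its bore, half-way up. z up, x to its narrow nose. It stands bore down on the counter, 34 mm high. Main block 28 mm wide (y) with flat parallel sides to grip, from 22 mm behind to 16 mm ahead of the axis; then a nose 10 mm wide that reaches 34 mm ahead.
- knob: the same knob, origin on the bore's axis at its underside. The D-shaped bore opens below, 18 mm deep, 18.4 mm diameter, its flat 5.7 mm from the axis on the nose side: 1.2 mm clearance all round the shaft, about 0.15 rad of play. Fitted, the nose points the same way as the shaft's flat and the tongue.
- bento: closed yellow lunch box with a side latch, 134 x 184 x 57 mm; origin at the centre of its underside. Not needed: leave it where it is.
- chopsticks: pair of stainless steel chopsticks lying flat side by side, 225 mm long, 6 mm thick; origin at the centre of its underside. Not needed: leave it where it is.
- bowl: white ceramic rice bowl, 114 mm across, 58 mm high; origin at the centre of its underside. Not needed: leave it where it is.
- measure: clear plastic measuring cup, 72 mm across, 75 mm high, with a side handle reaching 60 mm from its axis; origin at the centre of its underside. Not needed: leave it where it is.
- sauce: brown glass bottle, 54 mm across, 120 mm high; origin at the centre of its underside. Not needed: leave it where it is.
- mug: blue ceramic mug, 80 mm across, 85 mm high; origin at the centre of its underside. Not needed: leave it where it is.
- spice: glass jar, 52 mm across, 85 mm high; origin at the centre of its underside. Not needed: leave it where it is.
Mind the look-alikes: they are no part of the job. Of the things shaped like the knob, the grey one is meant.

How it is judged:
By the outcome, as a careful person would: the job done as asked, in the order asked, and still so for the second after the job is handed in, while the arm keeps its last pose, push and grip.
It also fails if it takes over 61 s, if anything falls off the work surface, if the arm or the gripper's body presses on something with over 40 N, if the wrist force passes 120 N, or if a joint passes its speed limit or range.

## Working session

There is one attempt and no reset: what is moved stays moved. The work goes in short steps, Python scripts to look and compute and a tool call to move; the robot and the scene stay as the last step left them, time stands still between calls to the robot, and variables do not carry over. Pictures are saved under pics/ and viewed, at most 10 in all, crops included, and the job is handed in when it is done.

Besides the shell and the picture viewer there is one more tool, called after ">>>" by a JSON object that holds its "op" and its "data", one argument or row to a line. send_rows: Moves the arm, as the interface text tells. Its arguments: {"type":"object","properties":{"motion":{"type":"string"}},"required":["motion"]}

```bash
mkdir -p pics; cat > h.py <<'E'
import numpy as np,cv2
from scipy.spatial.transform import Rotation as R
from workcell import bot,vision,workorder,boxes_of
def T_of(name):
    m=vision.camera_model(name)
    if 'world_from_camera' in m: return m,np.array(m['world_from_camera'])
    o=bot.get_obs();T=np.eye(4);T[:3,:3]=R.from_quat(o['tool_rot']).as_matrix();T[:3,3]=o['eef_pos']
    return m,T@np.array(m['hand_eye'])
def K(m):
    f=240/np.tan(np.radians(m['fov_y'])/2);return np.array([[f,0,m['cx']],[0,f,m['cy']],[0,0,1]]),np.array([m['k1'],0,0,0.])
def ray(mt,uv):
    m,T=mt;k,d=K(m);p=cv2.undistortPoints(np.array([[uv]],float),k,d)[0,0]
    return T[:3,3],T[:3,:3]@np.array([p[0],p[1],1])
def atz(mt,uv,z):
    c,v=ray(mt,uv);return c+v*(z-c[2])/v[2]
def proj(mt,P):
    m,T=mt;k,d=K(m);P=np.atleast_2d(P);Pc=(P-T[:3,3])@T[:3,:3]
    return cv2.projectPoints(Pc,np.zeros(3),np.zeros(3),k,d)[0][:,0]
def snap(name,f=None):
    mt=T_of(name);im=vision.camera(name)
    if f: cv2.imwrite('pics/'+f,im[...,::-1])
    return mt,im
E
python3 - <<'E'
from h import *
for c in ['top','scene']:
    mt,im=snap(c,c+'0.png'); print(c,mt[1][:3,3].round(3),mt[0]['fov_y'],mt[0]['k1'])
    for t in ['knob','warmer','bail_bar','spindle_seat','bento','mug','sauce','bowl','measure','chopsticks','spice']:
        print(t,[(np.round(b['rect']).astype(int).tolist(),round(b['conf'],2)) for b in boxes_of(c,t)[:3]])
print(vision.camera_model('wrist')['hand_eye'],bot.get_obs()['clock'],bot.get_obs()['tool_rot'])
E
```

```text
top [ 0.449 -0.012  1.391] 53.46245128188376 -0.058113989538270724
knob [([428, 269, 16, 20], 0.57), ([443, 241, 24, 14], 0.57), ([419, 302, 20, 15], 0.52)]
warmer [([345, 228, 99, 95], 0.63)]
bail_bar [([343, 238, 107, 52], 0.79)]
spindle_seat [([346, 229, 102, 98], 0.64), ([357, 259, 2, -1], 0.57)]
bento [([197, 189, 65, 53], 0.58)]
mug [([469, 329, 40, 31], 0.61)]
sauce [([288, 163, 24, 23], 0.69)]
bowl [([458, 178, 39, 45], 0.81)]
measure [([222, 262, 36, 23], 0.85)]
chopsticks [([320, 302, 60, 11], 0.54)]
spice [([362, 162, 16, 24], 0.87), ([472, 330, 41, 29], 0.68)]
scene [ 0.985 -0.664  1.295] 46.39797135787411 -0.08130427844740501
knob [([231, 329, 28, 19], 0.91), ([241, 364, 20, 24], 0.69), ([202, 304, 14, 25], 0.58)]
warmer [([315, 281, 127, 124], 0.81)]
bail_bar [([315, 279, 128, 122], 0.7), ([304, 265, 94, 94], 0.61)]
spindle_seat []
bento [([433, 195, 69, 70], 0.71), ([306, 266, 104, 91], 0.5)]
mug [([139, 324, 40, 48], 0.96)]
sauce [([410, 268, 21, 37], 0.72), ([282, 269, 12, 15], 0.39)]
bowl [([290, 405, 48, 52], 0.78)]
measure [([357, 178, 23, 37], 0.77)]
chopsticks [([265, 233, 54, 54], 0.91)]
spice [([374, 333, 24, 32], 0.77), ([317, 279, 122, 123], 0.68), ([409, 267, 23, 39], 0.66)]
[[-1.32971457e-04 -9.53003387e-01 -3.02959612e-01  7.72423025e-02]
 [ 9.99999863e-01  2.67665770e-05 -5.23106287e-04 -4.90180613e-04]
 [ 5.06631255e-04 -3.02959640e-01  9.53003253e-01 -1.43149302e-01]
 [ 0.00000000e+00  0.00000000e+00  0.00000000e+00  1.00000000e+00]] 1.2 [ 9.93742997e-01  1.11690898e-01 -8.41232780e-07 -1.65064544e-06]
```

```bash
python3 - <<'E'
import cv2
a=cv2.imread('pics/top0.png');c=a[160:350,270:500];cv2.imwrite('pics/c1.png',cv2.resize(c,None,fx=3.1,fy=3.1,interpolation=cv2.INTER_CUBIC))
E
```

```text
(no output)
```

View pics/c1.png

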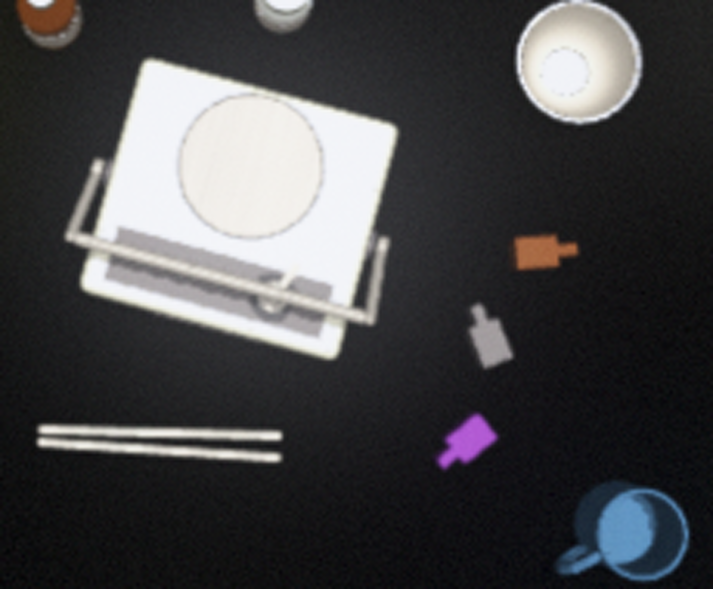

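View pics/scene0.png

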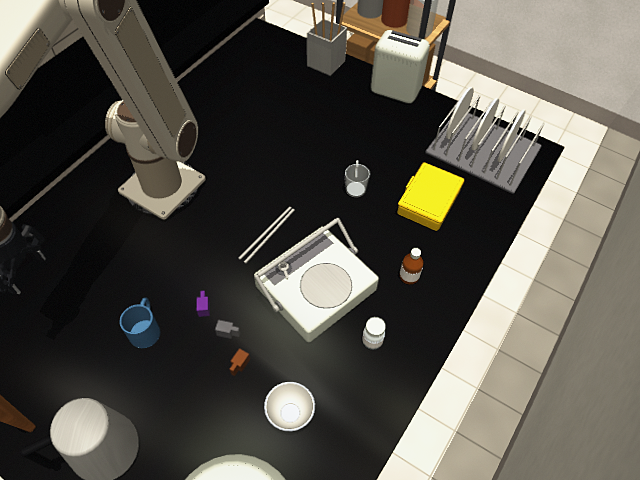

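```bash
python3 - <<'E'
from h import *
mt=T_of('top'); f=lambda u,v,z:atz(mt,(270+u/3.1,160+v/3.1),z)
C=[f(u,v,.075) for u,v in [(150,60),(397,127),(335,358),(83,290)]]
for c in C: print(c.round(4))
print('sides',[np.linalg.norm(C[i]-C[(i+1)%4]).round(4) for i in range(4)])
ctr=np.mean(C,0); d=C[0]+C[1]-C[2]-C[3]; print('ctr',ctr.round(4),'yaw',np.arctan2(d[1],d[0]))
B=[f(u,v,.1248) for u,v in [(72,238),(371,319)]]; print('bar',np.round(B,4),np.linalg.norm(B[0]-B[1]),'mid',np.mean(B,0).round(4)); e=B[0]-B[1];print('yaw bar',np.arctan2(-e[0],e[1]))
P=[f(u,v,.06) for u,v in [(99,163),(383,240)]]; print('piv',np.round(P,4),np.mean(P,0))
print('collar',f(270,302,.085),'tongue',f(296,277,.08))
a=cv2.imread('pics/top0.png').astype(int); s=a[245:290,412:442]
g=(s.min(2)>70)&(s.max(2)-s.min(2)<40); y,x=np.nonzero(g); print(len(x),x.min()+412,x.max()+412,y.min()+245,y.max()+245)
uv=np.c_[x+412,y+245].astype(float); P=np.array([atz(mt,p,.03) for p in uv]);m=P.mean(0);w,V=np.linalg.eigh(np.cov((P-m)[:,:2].T));print('knob centroid',m,V[:,1],np.sqrt(w))
print('nose',f(476,308,.034),'back',f(500,362,.034))
o=bot.get_obs();print(o['eef_pos'],o['grip_width'])
E
```

```text
[0.7187 0.0352 0.075 ]
[ 0.6565 -0.1865  0.075 ]
[ 0.4499 -0.1287  0.075 ]
[0.5111 0.0953 0.075 ]
sides [np.float64(0.2302), np.float64(0.2145), np.float64(0.2322), np.float64(0.2161)]
ctr [ 0.584  -0.0462  0.075 ] yaw -0.2772469654270498
bar [[ 0.5536  0.1008  0.1248]
 [ 0.4831 -0.1554  0.1248]] 0.2657176093213354 mid [ 0.5183 -0.0273  0.1248]
yaw bar -0.2685904048053304
piv [[ 0.6272  0.0822  0.06  ]
 [ 0.556  -0.1744  0.06  ]] [ 0.59162174 -0.04610174  0.06      ]
collar [ 0.49945063 -0.07095745  0.085     ] tongue [ 0.52175912 -0.0943979   0.08      ]
180 421 435 258 278
knob centroid [ 0.46840632 -0.27282002  0.03      ] [-0.93546341 -0.35342356] [0.00824382 0.01499118]
nose [ 0.49525014 -0.26205069  0.034     ] back [ 0.44577408 -0.28323149  0.034     ]
[ 0.11098111 -0.48751984  0.23129582] 0.0853537012373111
```

>>> {"op": "send_rows", "data": {
  "motion": "-1 16.9 -12.4 0.4 0;-1 16.9 -12.4 0.4 0;-1 16.9 -12.4 0.4 0;-1 16.9 -12.4 0.4 0;-1 16.9 -12.4 0.4 0"
}}

```text
clock: 1.7
eef_pos: [0.2503, -0.3257, 0.2274]
tool_rot: [0.993, 0.115, 0.0, -0.001]
ft_force: [0.2, 0.3, 0.2]
grip_width: 0.0852
grasp_force: 0.0
```

>>> {"op": "send_rows", "data": {
  "motion": "-1 16.9 -12.4 0.4 0;-1 16.9 -12.4 0.4 0;-1 16.9 -12.4 0.4 0;-1 16.9 -12.4 0.4 0;-1 16.9 -12.4 0.4 0"
}}

```text
clock: 2.2
eef_pos: [0.3881, -0.1679, 0.2233]
tool_rot: [0.993, 0.115, 0.001, -0.0]
ft_force: [-0.0, 0.7, 0.6]
grip_width: 0.0856
grasp_force: 0.0
```

>>> {"op": "send_rows", "data": {
  "motion": "-1 16.8 -12.4 0.3 -0.7;-1 16.8 -12.4 0.3 -0.7;-1 16.8 -12.4 0.3 -0.7;-1 16.8 -12.4 0.3 -0.7;-1 16.8 -12.4 0.3 -0.7"
}}

```text
clock: 2.7
eef_pos: [0.5247, -0.01, 0.2197]
tool_rot: [0.893, 0.45, 0.001, 0.0]
ft_force: [-0.1, -0.8, -0.3]
grip_width: 0.0852
grasp_force: 0.0
```

>>> {"op": "send_rows", "data": {
  "motion": "-1 0 0 0 -0.377;-1 0 0 0 -0.377;-1 0 0 0 -0.377;-1 0 0 0 -0.377;-1 0 0 0 -0.377"
}}

```text
clock: 3.2
eef_pos: [0.5218, -0.0135, 0.2202]
tool_rot: [0.797, 0.604, -0.0, 0.0]
ft_force: [0.4, 0.8, 0.0]
grip_width: 0.0851
grasp_force: 0.0
```

```bash
python3 - <<'E'
from h import *
mt,im=snap('wrist','w1.png');o=bot.get_obs();print(o['eef_pos'],R.from_quat(o['tool_rot']).as_matrix().round(3).tolist(),o['clock'],o['ft_force'])
for t in ['bail_bar','spindle_tip']: print(t,[(np.round(b['rect']).astype(int).tolist(),round(b['conf'],2)) for b in boxes_of('wrist',t)[:3]])
print(proj(mt,[[.5183,-.0273,.1248],[.4995,-.071,.085],[.5536,.1008,.1248],[.4831,-.1554,.1248]]))
E
```

```text
[ 0.52174777 -0.0133705   0.22025965] [[0.269, 0.963, -0.0], [0.963, -0.269, -0.0], [-0.0, -0.0, -1.0]] 3.25 [-0.10278127  0.31370396  1.04561128]
bail_bar [([368, 234, 114, 383], 0.57)]
spindle_tip [([333, 302, 58, 30], 0.66)]
[[316.56048602 266.95645189]
 [308.91411733 302.15643039]
 [315.85396396  56.47657208]
 [317.19609404 420.15010498]]
```

View pics/w1.png

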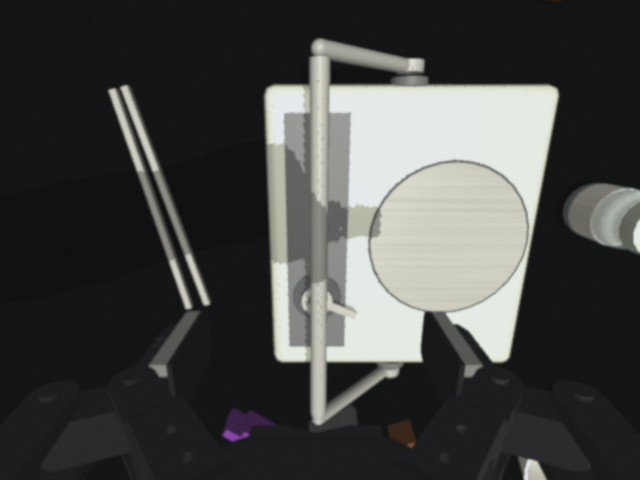

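>>> {"op": "send_rows", "data": {
  "motion": "-1 0 0.2 4 0;-1 0 0.2 8 0;-1 0 0.2 10.5 0;-1 0 0.2 11.3 0;-1 0 0.2 11.3 0"
}}

```text
clock: 3.85
eef_pos: [0.5229, -0.0131, 0.1064]
tool_rot: [0.796, 0.605, -0.001, -0.001]
ft_force: [0.3, 0.3, -0.1]
grip_width: 0.0851
grasp_force: 0.0
```

>>> {"op": "send_rows", "data": {
  "motion": "1 0 0 0 0;1 0 0 0 0;1 0 0 0 0;1 0 0 0 0;1 0 0 0 0"
}}

```text
clock: 4.35
eef_pos: [0.524, -0.0131, 0.1079]
tool_rot: [0.796, 0.605, 0.0, 0.0]
ft_force: [-0.1, -0.3, 0.3]
grip_width: 0.0124
grasp_force: 0.3
```

>>> {"op": "send_rows", "data": {
  "motion": "1 0 0 0 0;1 0 0 0 0;1 0 0 0 0;1 0 0 0 0;1 0 0 0 0"
}}

```text
clock: 4.85
eef_pos: [0.5236, -0.013, 0.1074]
tool_rot: [0.796, 0.606, 0.0, -0.0]
ft_force: [-1.5, -0.2, 3.0]
grip_width: 0.0098
grasp_force: 58.5
```

>>> {"op": "send_rows", "data": {
  "motion": "1 0 1.05 -0.97 0;1 0 2.22 -1.77 0;1 0 3.51 -2.38 0;1 0 4.87 -2.79 0;1 0 6.28 -3.0 0"
}}

```text
clock: 5.35
eef_pos: [0.5815, -0.0292, 0.1382]
tool_rot: [0.796, 0.606, -0.002, -0.002]
ft_force: [-7.6, 1.2, 9.6]
grip_width: 0.0098
grasp_force: 61.3
```

>>> {"op": "send_rows", "data": {
  "motion": "1 0 1.42 0 0;1 0 2.83 0.22 0;1 0 4.19 0.65 0;1 0 5.47 1.27 0;1 0 6.64 2.08 0"
}}

```text
clock: 5.85
eef_pos: [0.6477, -0.0478, 0.1163]
tool_rot: [0.796, 0.605, -0.001, -0.001]
ft_force: [-1.8, -0.1, -5.3]
grip_width: 0.0098
grasp_force: 62.5
```

>>> {"op": "send_rows", "data": {
  "motion": "1 0 0.71 0.64 0;1 0 1.35 1.34 0;1 0 1.64 1.71 0;1 0 1.75 1.85 0;1 0 1.75 1.85 0"
}}

```text
clock: 6.35
eef_pos: [0.6637, -0.0522, 0.0982]
tool_rot: [0.796, 0.605, -0.001, -0.001]
ft_force: [-3.9, -0.1, 4.0]
grip_width: 0.01
grasp_force: 64.3
```

>>> {"op": "send_rows", "data": {
  "motion": "-1 0 0 0 0;-1 0 0 0 0;-1 0 0 0 0;-1 0 0 0 0;-1 0 0 0 0"
}}

```text
clock: 6.85
eef_pos: [0.6652, -0.0521, 0.0979]
tool_rot: [0.796, 0.606, 0.0, 0.0]
ft_force: [0.3, -0.6, -0.5]
grip_width: 0.0808
grasp_force: 0.0
```

>>> {"op": "send_rows", "data": {
  "motion": "-1 0 0 0 0;-1 0 0 -3 0;-1 0 0 -7 0;-1 0 0 -11 0;-1 0 0 -13 0"
}}

```text
clock: 7.35
eef_pos: [0.6666, -0.0523, 0.2327]
tool_rot: [0.796, 0.606, 0.002, 0.002]
ft_force: [0.6, -0.0, -0.0]
grip_width: 0.0853
grasp_force: 0.0
```

>>> {"op": "send_rows", "data": {
  "motion": "-1 -2 -5 0 0;-1 -4 -10 0 0;-1 -5 -14 0 0;-1 -5 -14 0 0;-1 -5 -14 0 0"
}}

```text
clock: 7.85
eef_pos: [0.5158, -0.063, 0.2285]
tool_rot: [0.796, 0.605, 0.0, 0.0]
ft_force: [1.6, -0.3, 0.8]
grip_width: 0.0853
grasp_force: 0.0
```

```bash
python3 - <<'E'
from h import *
mt,im=snap('wrist','w2.png');o=bot.get_obs();print(o['eef_pos'],o['clock'],o['ft_force'])
np.save('w2T.npy',mt[1])
print([(np.round(b['rect']).astype(int).tolist(),round(b['conf'],2)) for b in boxes_of('wrist','spindle_tip')[:3]])
P=np.array([.585,-.0459,.06]);X=np.array([.963,-.269,0]);Y=np.array([.269,.963,0])
print('bar ends if q=1.75',proj(mt,[P+X*.0761+Y*s+[0,0,.0569] for s in(.133,-.133)]), 'q=1.5',proj(mt,[P+X*.0597+Y*s+[0,0,.0739] for s in(.133,-.133)]))
mt2,im2=snap('top','t2.png')
print([(np.round(b['rect']).astype(int).tolist(),round(b['conf'],2)) for b in boxes_of('top','bail_bar')[:3]])
E
```

```text
[ 0.51763078 -0.06312788  0.22895265] 7.9 [-0.52975193 -0.47664738  0.65590227]
[([323, 244, 58, 37], 0.97)]
bar ends if q=1.75 [[550.93223068 -31.38010957]
 [485.79819058 356.50302141]] q=1.5 [[540.0315741  -44.50382358]
 [474.30504694 369.61988065]]
[([353, 202, 108, 37], 0.75)]
```

View pics/w2.png

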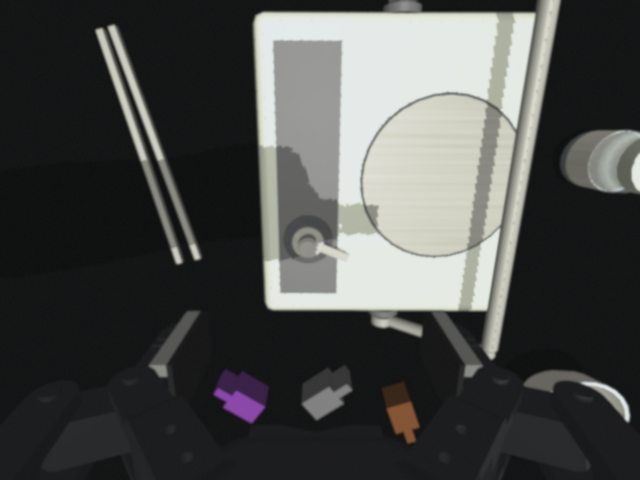

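```bash
python3 - <<'E'
import cv2
a=cv2.imread('pics/w2.png');c=a[205:290,265:375];d=a[355:430,290:400]
c=cv2.resize(c,None,fx=6,fy=6,interpolation=cv2.INTER_CUBIC)
cv2.imwrite('pics/c2.png',cv2.convertScaleAbs(c,alpha=1.1))
E
```

```text
(no output)
```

View pics/c2.png

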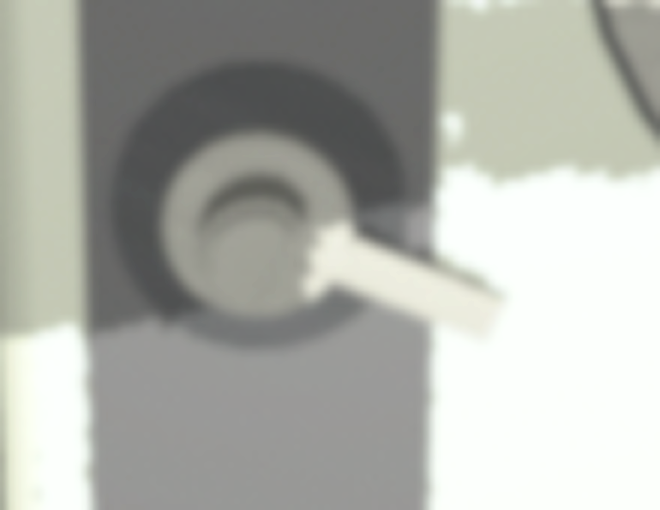

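```bash
python3 - <<'E'
from h import *
mt=(vision.camera_model('wrist'),np.load('w2T.npy')); f=lambda u,v,z:atz(mt,(265+u/6-.4,205+v/6-.4),z)
c=f(257,225,.085);print('collar',c,'r',np.linalg.norm(f(160,225,.085)-f(354,225,.085))/2,'tip',f(258,263,.101))
for z in(.075,.08,.085):
    t=f(491,318,z);d=(t-c)[:2];print(z,'tongue',t,np.linalg.norm(d),np.arctan2(d[1],d[0]))
    e1=f(505,297,z)-f(355,232,z);e2=f(480,340,z)-f(340,298,z);print(np.arctan2(e1[1],e1[0]),np.arctan2(e2[1],e2[0]))
# top image: spindle & knob
a=cv2.imread('pics/t2.png');mt2=T_of('top');print('proj in top',proj(mt2,[c]))
p=proj(mt2,[c])[0].astype(int)
cv2.imwrite('pics/c3.png',cv2.resize(np.hstack([a[p[1]-25:p[1]+25,p[0]-25:p[0]+25],a[244:294,403:453]]),None,fx=7,fy=7,interpolation=cv2.INTER_CUBIC)); print(p)
E
```

```text
collar [ 0.50618763 -0.07153802  0.085     ] r 0.013327627552983506 tip [ 0.50656587 -0.0719038   0.101     ]
0.075 tongue [ 0.53380641 -0.09695088  0.075     ] 0.037531458730569324 -0.7438258299672685
-0.695362722798522 -0.5772017813698946
0.08 tongue [ 0.53384561 -0.09511579  0.08      ] 0.036343848218068214 -0.7059296576092323
-0.6953627227985216 -0.5772017813698945
0.085 tongue [ 0.53388482 -0.09328069  0.085     ] 0.035211907416370834 -0.6655357939277908
-0.6953627227985217 -0.5772017813698904
proj in top [[357.29189079 254.95966847]]
[357 254]
```

>>> {"op": "send_rows", "data": {
  "motion": "-1 -21.8 0.6 2.9 -0.74;-1 -21.8 0.6 2.9 -0.74;-1 -21.8 0.6 2.9 -0.74;-1 -21.8 0.6 2.9 -0.74;-0.1 -21.8 0.6 2.9 -0.74"
}}

```text
clock: 8.55
eef_pos: [0.4654, -0.2769, 0.1987]
tool_rot: [0.543, 0.84, -0.0, 0.001]
ft_force: [0.2, 0.2, 0.6]
grip_width: 0.0732
grasp_force: 0.0
```

>>> {"op": "send_rows", "data": {
  "motion": "-0.1 0 0 0 -0.74;-0.1 0 0 0 -0.74;-0.1 0 0 0 -0.74;-0.1 0 0 0 -0.74;-0.1 0 0 0 -0.74"
}}

```text
clock: 9.05
eef_pos: [0.4661, -0.2751, 0.1989]
tool_rot: [0.202, 0.979, -0.0, 0.0]
ft_force: [-0.4, -0.2, 0.8]
grip_width: 0.047
grasp_force: 0.0
```

>>> {"op": "send_rows", "data": {
  "motion": "-0.1 0 0 0 -0.72;-0.1 0 0 0 -0.72;-0.1 0 0 0 -0.72;-0.1 0 0 0 -0.72;-0.1 0 0 0 -0.72"
}}

```text
clock: 9.55
eef_pos: [0.4661, -0.2749, 0.1989]
tool_rot: [-0.156, 0.988, -0.0, 0.0]
ft_force: [0.8, -0.3, -0.5]
grip_width: 0.0468
grasp_force: 0.0
```

```bash
python3 - <<'E'
from h import *
mt,im=snap('wrist','w3.png');o=bot.get_obs();Rm=R.from_quat(o['tool_rot']).as_matrix();print(o['eef_pos'],o['clock'],o['grip_width'],Rm.round(3).tolist())
np.save('w3T.npy',mt[1])
p0=proj(mt,[[.465,-.2747,.03]])[0];print(p0)
print([(np.round(b['rect']).astype(int).tolist(),round(b['conf'],2)) for b in boxes_of('wrist','knob')[:3]])
x,y=p0.astype(int);c=im[max(0,y-80):y+80,max(0,x-100):x+100];print(max(0,x-100),max(0,y-80))
cv2.imwrite('pics/c4.png',cv2.resize(c[...,::-1],None,fx=3.5,fy=3.5,interpolation=cv2.INTER_CUBIC))
E
```

```text
[ 0.46611326 -0.27493449  0.19889787] 9.6 0.04704760284657354 [[-0.951, -0.31, 0.001], [-0.31, 0.951, -0.0], [-0.001, -0.001, -1.0]]
[315.24625671 220.59376092]
[([317, 227, 33, 70], 0.92), ([237, 282, 65, 45], 0.81), ([382, 133, 73, 50], 0.66)]
215 140
```

View pics/c4.png

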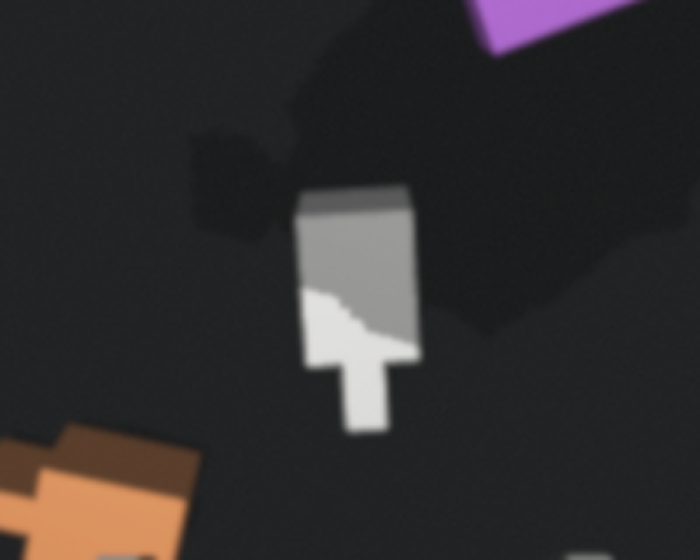

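```bash
cat >> h.py <<'E'
def rel(target,yawy=None):
    o=bot.get_obs();Rm=R.from_quat(o['tool_rot']).as_matrix();print('cm',(Rm.T@(np.array(target)-o['eef_pos'])*100).round(2),end=' ')
    a=np.arctan2(Rm[1,1],Rm[0,1]);print('tooly',a.round(3),'twist',None if yawy is None else round(-(yawy-a),3))
E
python3 - <<'E'
from h import *
mt=(vision.camera_model('wrist'),np.load('w3T.npy')); f=lambda u,v:atz(mt,(215+u/3.5-.4,140+v/3.5-.4),.034)
b1,b2,f1,f2,n1,n2=[f(*p) for p in[(296,217),(412,209),(305,367),(420,358),(347,432),(389,430)]]
n=np.linalg.norm;print(n(b1-b2),n(f1-f2),n(b1-f1),n(b2-f2),n(n1-n2))
d=(n1+n2-b1-b2)/2;print('len',n(d));d/=n(d);y=np.arctan2(d[1],d[0]);ax=(b1+b2)/2+d*.022;ax2=(n1+n2)/2-d*.034
s=(f1-b1+f2-b2);print('yaw',y,np.arctan2(s[1],s[0]),'axis',ax,ax2);rel([*((ax+ax2)/2)[:2],.008],y+np.pi/2)
E
```

```text
0.0283929800347145 0.02921731886519623 0.03848508806966827 0.038116164074071555 0.010832970105654295
len 0.05683859691024838
yaw 0.3766323904359389 0.3690829236253879 axis [ 0.46757876 -0.27195327  0.034     ] [ 0.46835858 -0.27164484  0.034     ]
cm [-0.28  0.24 19.09] tooly 1.878 twist -0.07
```

>>> {"op": "send_rows", "data": {
  "motion": "-0.1 -0.3 0.24 4 -0.07;-0.1 -0.3 0.24 8.5 -0.07;-0.1 -0.3 0.24 13 -0.07;-0.1 -0.3 0.24 15 -0.07;-0.1 -0.3 0.24 16 -0.07"
}}

```text
clock: 10.15
eef_pos: [0.4658, -0.2704, 0.0361]
tool_rot: [-0.186, 0.982, 0.002, -0.002]
ft_force: [0.4, 0.5, 0.2]
grip_width: 0.0471
grasp_force: 0.0
```

>>> {"op": "send_rows", "data": {
  "motion": "-0.1 0 0 1.5 0;-0.1 0 0 2.5 0;-0.1 0 0 3.0 0;-0.1 0 0 3.1 0;-0.1 0 0 3.1 0"
}}

```text
clock: 10.65
eef_pos: [0.4673, -0.2714, 0.0087]
tool_rot: [-0.187, 0.982, -0.0, 0.0]
ft_force: [0.4, -0.8, -0.5]
grip_width: 0.0468
grasp_force: 0.0
```

>>> {"op": "send_rows", "data": {
  "motion": "1 0 0 0 0;1 0 0 0 0;1 0 0 0 0;1 0 0 0 0;1 0 0 0 0"
}}

```text
clock: 11.15
eef_pos: [0.4676, -0.2716, 0.0091]
tool_rot: [-0.187, 0.982, -0.001, 0.001]
ft_force: [-0.2, 0.5, 5.8]
grip_width: 0.0266
grasp_force: 59.8
```

```bash
python3 - <<'E'
from h import *
o=bot.get_obs();print(o['eef_pos'],o['clock'],o['grip_width'],o['grasp_force'],o['ft_force']);rel([.468,-.2718,.008],.373+np.pi/2)
E
```

```text
[ 0.4675804  -0.27158749  0.00911015] 11.15 0.02659193735277154 59.8386350646615 [-0.22710791  0.45555159  5.78005889]
cm [-0.03 -0.04  0.11] tooly 1.948 twist 0.004
```

>>> {"op": "send_rows", "data": {
  "motion": "1 0 0 -1 0;1 0 0 -5 0;1 0 0 -10 0;1 0 0 -15 0;1 0 0 -18 0"
}}

```text
clock: 11.65
eef_pos: [0.4677, -0.2716, 0.1926]
tool_rot: [-0.187, 0.982, -0.002, 0.002]
ft_force: [0.6, -0.4, -0.2]
grip_width: 0.0274
grasp_force: 59.1
```

>>> {"op": "send_rows", "data": {
  "motion": "1 -12.9 13.7 3 0.6;1 -12.9 13.7 3 0.6;1 -12.9 13.7 3 0.6;1 -12.9 13.7 3 0.6;1 -12.9 13.7 3 0.6"
}}

```text
clock: 12.15
eef_pos: [0.5366, -0.0917, 0.1572]
tool_rot: [0.11, 0.994, 0.001, -0.001]
ft_force: [-0.3, -0.8, -0.6]
grip_width: 0.0271
grasp_force: 59.3
```

>>> {"op": "send_rows", "data": {
  "motion": "1 0 0 0 0.45;1 0 0 0 0.45;1 0 0 0 0.45;1 0 0 0 0.45;1 0 0 0 0.45"
}}

```text
clock: 12.65
eef_pos: [0.536, -0.0962, 0.1581]
tool_rot: [0.329, 0.944, -0.0, -0.0]
ft_force: [0.4, 0.5, -0.4]
grip_width: 0.0267
grasp_force: 59.3
```

```bash
python3 - <<'E'
from h import *
mt,im=snap('wrist','w4.png');o=bot.get_obs();Rm=R.from_quat(o['tool_rot']).as_matrix();print(o['eef_pos'],o['clock'],o['grip_width'],Rm.round(3).tolist(),o['ft_force'])
np.save('w4T.npy',mt[1]);p0=proj(mt,[[.506,-.0715,.085]])[0];print(p0)
cv2.imwrite('pics/c5.png',cv2.resize(im[60:360,170:470,::-1],None,fx=2,fy=2,interpolation=cv2.INTER_CUBIC))
E
```

```text
[ 0.53604814 -0.09623998  0.15810969] 12.7 0.027160432959501202 [[-0.783, 0.622, -0.0], [0.622, 0.783, 0.0], [0.0, -0.0, -1.0]] [ 0.45675387  0.55121614 -0.07310201]
[316.27566126 198.090693  ]
```

View pics/c5.png

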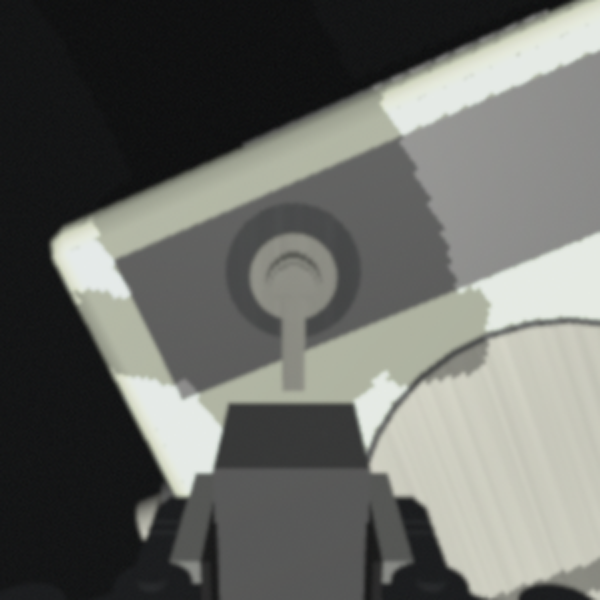

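```bash
python3 - <<'E'
from h import *
mt=(vision.camera_model('wrist'),np.load('w4T.npy')); f=lambda u,v,z:atz(mt,(170+u/2-.25,60+v/2-.25),z)
o=bot.get_obs();Rm=R.from_quat(o['tool_rot']).as_matrix();tl=lambda p:((p-o['eef_pos'])@Rm*1000).round(2)
for u,v,z in[(215,468,.183),(370,468,.183),(230,403,.149),(353,403,.149)]: print(tl(f(u,v,z)))
c=f(293,276,.085);print('collar',c,tl(c));t=f(293,391,.08);print('tongue',tl(t));print('tip',tl(f(293,278,.101)))
E
```

```text
[ 22.22 -13.37 -24.88]
[ 22.24  14.21 -24.89]
[ 22.08 -13.43   9.12]
[22.09 13.94  9.11]
collar [ 0.50582929 -0.0713845   0.085     ] [39.1   0.7  73.12]
tongue [ 0.93  0.76 78.11]
tip [41.4   0.67 57.12]
```

>>> {"op": "send_rows", "data": {
  "motion": "1 2 0 0 0;1 3.9 0.04 0 0;1 3.9 0.04 1.5 0;1 3.9 0.04 3.5 0;1 3.9 0.04 3.5 0"
}}

```text
clock: 13.2
eef_pos: [0.5038, -0.0713, 0.1209]
tool_rot: [0.33, 0.944, -0.001, -0.003]
ft_force: [-0.2, 0.3, -1.2]
grip_width: 0.0269
grasp_force: 59.3
```

>>> {"op": "send_rows", "data": {
  "motion": "1 0 0 0.5 0;1 0 0 1.0 0;1 0 0 1.3 0;1 0 0 1.6 0;1 0 0 1.6 0"
}}

```text
clock: 13.7
eef_pos: [0.5059, -0.0716, 0.1068]
tool_rot: [0.33, 0.944, -0.0, -0.0]
ft_force: [-0.1, -0.6, 0.0]
grip_width: 0.027
grasp_force: 59.3
```

```bash
python3 - <<'E'
from h import *
o=bot.get_obs();print(o['eef_pos'],o['ft_force'],o['ft_torque']);rel([.5058,-.0714,.094])
E
```

```text
[ 0.50590601 -0.07161372  0.10684591] [-0.14306065 -0.59145439  0.0091619 ] [-0.03164642  0.00719771 -0.03298773]
cm [0.02 0.01 1.28] tooly 0.898 twist None
```

>>> {"op": "send_rows", "data": {
  "motion": "1 0 0 0.3 0;1 0 0 0.6 0;1 0 0 0.9 0;1 0 0 1.1 0;1 0 0 1.1 0"
}}

```text
clock: 14.2
eef_pos: [0.5057, -0.0716, 0.0956]
tool_rot: [0.33, 0.944, -0.0, -0.0]
ft_force: [-0.4, -0.4, -0.4]
grip_width: 0.0271
grasp_force: 59.3
```

>>> {"op": "send_rows", "data": {
  "motion": "1 0 0 0.1 0;1 0 0 0.2 0;1 0 0 0.3 0;1 0 0 0.4 0;1 0 0 0.4 0"
}}

```text
clock: 14.7
eef_pos: [0.5062, -0.0716, 0.0925]
tool_rot: [0.33, 0.944, 0.0, 0.0]
ft_force: [-1.9, 1.1, 6.0]
grip_width: 0.0271
grasp_force: 59.8
```

>>> {"op": "send_rows", "data": {
  "motion": "1 0 0 0.1 0;1 0 0 0.2 0;1 0 0 0.3 0;1 0 0 0.3 0;1 0 0 0.3 0"
}}

```text
clock: 15.2
eef_pos: [0.5062, -0.0716, 0.0897]
tool_rot: [0.33, 0.944, 0.0, 0.0]
ft_force: [-2.8, 0.2, 6.9]
grip_width: 0.0268
grasp_force: 60.0
```

>>> {"op": "send_rows", "data": {
  "motion": "1 0 0 0.1 0;1 0 0 0.2 0;1 0 0 0.3 0;1 0 0 0.3 0;1 0 0 0.3 0"
}}

```text
clock: 15.7
eef_pos: [0.5063, -0.0717, 0.0879]
tool_rot: [0.33, 0.944, 0.0, 0.001]
ft_force: [-4.8, 1.4, 14.4]
grip_width: 0.0271
grasp_force: 61.4
```

>>> {"op": "send_rows", "data": {
  "motion": "1 0 0 0.05 0;1 0 0 0.1 0;1 0 0 0.1 0;1 0 0 0.1 0;1 0 0 0.1 0"
}}

```text
clock: 16.2
eef_pos: [0.5063, -0.0717, 0.0878]
tool_rot: [0.33, 0.944, 0.0, 0.001]
ft_force: [-6.6, 0.8, 19.8]
grip_width: 0.0268
grasp_force: 62.0
```

```bash
python3 - <<'E'
from h import *
mt,im=snap('scene');o=bot.get_obs();print(o['clock'],o['eef_pos'],o['ft_force'])
cv2.imwrite('pics/s5.png',cv2.resize(im[180:430,120:460,::-1],None,fx=2.2,fy=2.2,interpolation=cv2.INTER_CUBIC))
E
```

```text
16.25 [ 0.50628825 -0.0716571   0.08786094] [-7.26670306  1.54677483 19.81389658]
```

View pics/s5.png

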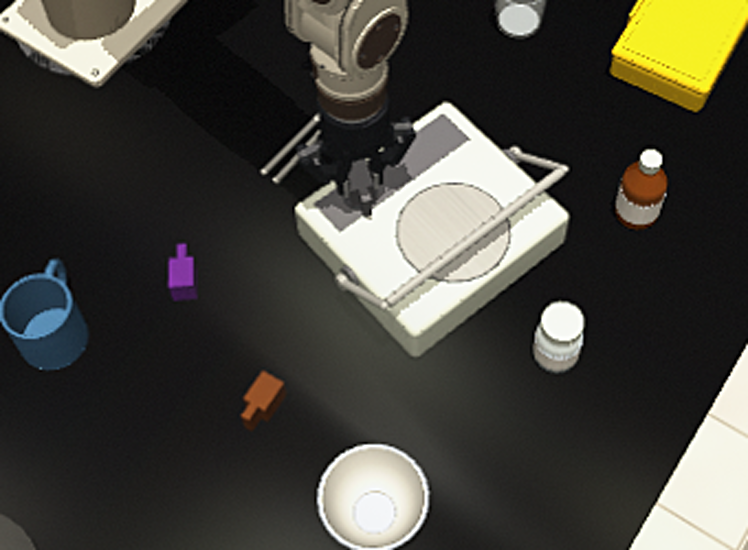

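The picture shows the handle at the back (bar from about (390,300) to (565,168)). The gripper holds the knob on the spindle near (355,190), and the purple and orange knobs are undisturbed.

```bash
python3 -c "
from h import *
print(workorder.job_done())"
```

```text
the job is handed in; nothing more can be done
None
```

I handed the job in at about 16 s: the handle is swung over to its back stop, and the grey knob is home on the spindle and still held pressed to the bottom at about 20 N. The hand-in gave no verdict.

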